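Read the ringed patch of a glass negative on the light desk

ROBOT

A 6-joint arm with a two-finger parallel gripper is mounted at the origin on the work surface. World frame = base frame: x ahead of the robot, y to its left, z up, the work surface at z = 0. Lengths are in mm, angles in rad, forces in N, time in s.
With the tool pointing down it reaches from about 275 to 750 mm from the base axis. Payload 10.2 kg.
Tool frame: the origin (TCP) lies at the very end of the fingers, on their centre line; the grasp point (between the pads) lies 19 mm behind it (ctrl.tcp_to_grasp is the distance from the TCP to the grasp point, in mm); z points along the fingers, x is the direction in which the jaws open and shut, and the axes are right-handed (so a half turn about z gives the same grasp; the last joint's range is limited). The gripper opens to 85 mm and grips with 20 to 120 N. Pads are 22 mm wide; open, the fingers measure 114 mm over their backs; the gripper's body (76 mm by 85 mm) begins 54 mm behind the grasp point. The pads swing forward as they close: fully open they stand 13 mm farther back than shut.
Start: joints at [0.926, 0.313, 1.498, -0, 1.331, -0.223], TCP at [214.95, 478.986, 231.294] pointing down, gripper open.
Joint ranges: [-2.94, 2.94], [-0.97, 2.17], [0.19, 2.56], [-1.23, 4.37], [0.02, 3.11], [-2.88, 2.88]. Speed limits (rad/s): [2.39, 2.39, 3.01, 3.14, 3.14, 3.14].

INTERFACE

Orientations are given as a unit quaternion [w, x, y, z].
In Python, from rig import monitor, vision, order, ctrl gives the robot as it stands. The module is installed in compiled form; this text tells all that it offers.
- The arm moves only by the shell command python3 -m pendant 'ROWS' [FORCE]. ROWS is JSON, a list that holds one entry, the list of rows, each a list of 5 numbers: the closure, from -1 (fully open) to 1 (shut), then the shift along the world's x, y, z in m, then the turn about the world's z in degrees. In form: [[[fingers, dx, dy, dz, spin], ...]]. A call has 1 to 20 rows; each row is the pose to reach, as a shift and turn from the pose commanded when the call began; what a row does not reach only later rows make up. A row lasts 1/10 s, in which the tool goes at most 50 mm and 8.59 degrees, less where a joint would pass 70% of its speed; a pose out of reach is approached as far as the arm can. A call with a gripper value outside its range is refused whole. The fingers move at their own pace and stop on an object; FORCE is the grip in N (left out, the last holds). Time passes only in rows, so rows that repeat a pose let the fingers close. It gives the time, the measured TCP pose, the force and the opening at its end, in the units of the state.
- monitor.sense(): the state, without advancing time (a new reading comes with each control period).
- vision.capture(name): name is "side" or "top" or "wrist"; returns (picture, depth): 384x512x3 uint8, red, green, blue; 384x512 float32, mm along the optical axis (not along the pixel's ray), 0 where there is no reading.
- vision.camera_info(name): a dict with "fov_y" (degrees; the focal length in pixels is half the picture's height over the tangent of half this angle, whatever the lens; pixels are square), "cx", "cy" (the principal point, pixels), "R" (3x3) and "t" (3): a world point X has camera coordinates R X + t; the wrist camera has in their place "hand_eye" (4x4, takes a point from camera to tool coordinates, whose origin is the TCP and whose axes are the tool frame's). Camera axes: x right, y down, z forward; pixel columns grow to the right and rows downward; lengths in mm; the calibration is good to about 2 mm. A picture is of the moment at which its call begins: read the wrist's pose just before it. camera_info takes no time and is no camera call.
- order.finish_job(): hands the job in, once; it reports no verdict.
The state is a dict: "time_s": time; "joints": joint angles; "dq": joint speeds; "tau": joint torques, N m; "eef_pos": TCP position; "ee_rot": TCP orientation; "force": force on the tool from outside, world axes, zero at the start; "wrist_torque": the same for the moment, N m; "grip_width": opening from 0.0 (shut) to 1.0 (fully open).
Only numpy, scipy, OpenCV 4.12 (cv2) and the standard library are available. Lean on these libraries where they do the work, as an engineer would, in place of code of your own. Each camera call takes 0.05 s, during which the arm holds its last target.

TASK

Set the carrier with the glass negative gently down onto the two pegs of the sloping light desk, pull bar along the upper edge, so that it lies flush, and let go of it. Then take the density probe from its dock and hold it square to the glass with its foot inside the white ring drawn on the plate, pressing lightly so that the sprung foot goes about half way in. Finish while still holding the probe steady there, never press hard on the glass, and leave the other things on the table where they are.

Things in the scene. Friction and masses are not known exactly. Their poses are not given: they have to be found in the camera images.
- seat (a point): Sloping light desk: white light panel in an aluminium frame, 205 deep x 225 wide, fixed on a wire stand, sloping up away from the robot at 18 degrees. This point: middle of the panel's face, 68 mm above the table; x up the slope, y to the left along the panel, z square out of the face. The seated carrier's carrier_mid lies here with the same axes (it may slide 1.5 mm down the slope).
- peg_left (a point): Foot of the left steel peg, on the panel's face at x = 0, y = +71.5 mm of seat; the right peg, alike, is at y = -71.5. Each stands square to the face, 15 mm tall, 10 in diameter for the lowest 7, then tapering to 4 at the top. Axes as seat.
- carrier_mid (a point): Plate carrier, loose, lying flat on the table: dark metal frame 138 (x) x 167 (y) x 8 mm, 0.2 to 0.33 kg, round a glass negative (glass top 6 above the underside). This point: centre of its underside; z up, x towards the pull bar. Peg holes through the frame at x = 0: at y = +71.5 round, 13 in diameter; at y = -71.5 a slot 13 (x) by 18 (y).
- carrier_bar (a point): Centre of the carrier's pull bar: aluminium, 12 thick (x), 50 long (y), 28 mm tall, upright on the frame at x = +58, y = 0 of the carrier. This point is 22 above the carrier's underside, 14 above the frame's top and 14 below the bar's top. Grip it from above across its thickness. Axes as the carrier's.
- ring_mark (a point): Middle of the white ring (27 mm outside, 24 inside diameter) drawn on the glass, on the glass surface: x = -12, y = -22 of the carrier, 6 above its underside. Axes as the carrier's: z is square out of the glass.
- dock: Probe dock, fixed: grey base 85 (x) x 80 (y) x 5 mm with an upright tube 48 outside, 34 inside diameter, its rim 66 above the table. Origin on the table under the tube's axis. The probe stands upright in it, foot down, flange on the rim.
- probe_grip (a point): Density probe, 130 mm long, 0.13 to 0.2 kg. This point: centre of its handle, a black block 26 thick (x), 36 wide (y), 68 tall; z along the probe to its display end. Handle top 34 above this point; 34 below it a flange (42 diameter), then a barrel 29 in diameter. The foot's flat end (14 diameter) is 96 below this point when fully out. Grip from above across the 26 mm.
- probe_foot (a joint): How far the probe's sprung foot is pushed in along the probe's axis, m: 0 fully out, 0.010 fully in. It takes about 0.8 N to start, rising 0.35 N per mm to about 4.3 N fully in.
- foot_tip (a point): Centre of the flat end of the probe's foot; z runs up along the probe.
- loupe_mid (a point): Bystander: black stand loupe, 42 diameter, 46 tall; its centre.
- brush_grip (a point): Bystander: dusting brush, 190 long, lying; a point on its handle.
- varnish_mid (a point): Bystander: amber varnish jar, 52 diameter, 75 tall; its centre.
- blower_mid (a point): Bystander: rubber bulb air blower standing on its base, 60 diameter, 110 tall; 30 above its base.
- weight_mid (a point): Bystander: steel print weight with a knob, 60 diameter, 52 tall; 20 above its base.
- tape_mid (a point): Bystander: roll of paper tape lying flat, 84 diameter, 24 tall; its centre.
Things that resemble listed ones, but are neither listed nor needed, are in the scene too. Leave any green or yellow look-alike of the dock alone.

How it is judged:
By the outcome, as a careful person would: the job done as asked, in the order asked, and still so for the second after the job is handed in, while the arm keeps its last pose, push and grip.
It also fails if it takes over 54 s, if anything falls off the work surface, if the arm or the gripper's body presses on something with over 40 N, if the wrist force passes 120 N, or if a joint passes its speed limit or range.

## Working session

There is one attempt and no reset: what is moved stays moved. The work goes in short steps, Python scripts to look and compute and a shell command to move; the robot and the scene stay as the last step left them, time stands still between calls to the robot, and variables do not carry over. Pictures are saved under pics/ and viewed, and the job is handed in when it is done.

```bash
mkdir -p pics; ls; cat > h.py <<'E'
import numpy as np, cv2
from rig import monitor, vision
def shot(name,tag):
    s=monitor.sense(); p,d=vision.capture(name)
    cv2.imwrite(f'pics/{tag}.png',p[...,::-1]); np.savez(f'{tag}.npz',p=p,d=d,pos=s['eef_pos'],rot=s['ee_rot'])
    return p,d
def cam(name,tag=None):
    i=vision.camera_info(name); f=192/np.tan(np.radians(i['fov_y']/2))
    if name!='wrist': R=np.array(i['R']);t=np.array(i['t'])
    else:
        z=np.load(tag+'.npz'); w,x,y,q=z['rot']
        from scipy.spatial.transform import Rotation as Ro
        T=np.eye(4);T[:3,:3]=Ro.from_quat([x,y,q,w]).as_matrix();T[:3,3]=z['pos']
        M=np.linalg.inv(T@np.array(i['hand_eye']));R=M[:3,:3];t=M[:3,3]
    return f,i['cx'],i['cy'],R,t
def proj(c,X):
    f,cx,cy,R,t=c; v=R@np.asarray(X,float)+t; return np.array([cx+f*v[0]/v[2],cy+f*v[1]/v[2]])
def cast(c,u,v,z):
    f,cx,cy,R,t=c; o=-R.T@t; d=R.T@np.array([(u-cx)/f,(v-cy)/f,1]); return o+d*(z-o[2])/d[2]
def deproj(c,u,v,dep):
    f,cx,cy,R,t=c; return R.T@(np.array([(u-cx)/f*dep,(v-cy)/f*dep,dep])-t)
E
python3 - <<'E'
from h import *
for n in ('side','top','wrist'):
    shot(n,n+'0'); i=vision.camera_info(n); print(n,i['fov_y'],i['cx'],i['cy'])
    if n!='wrist': c=cam(n); print(-c[3].T@c[4], c[3][2])
    else: print(i['hand_eye'])
print(monitor.sense())
E
```

```text
pics
side 53.22335250194679 252.8362891678068 194.66611850860727
[  63.70479042 -589.06991495  817.37222858] [ 0.4708806   0.51401519 -0.71697967]
top 47.90231511040721 249.65734778520576 190.27900778367058
[ 318.07809559  -46.29416581 1482.47578601] [ 0.17040734  0.00881504 -0.98533428]
wrist 61.21335578062305 252.49482183462945 195.5626618881543
[[ 9.99999962e-01  4.80753482e-05 -2.70336889e-04 -1.06800430e+00]
 [ 2.68245057e-05  9.62738311e-01  2.70434733e-01 -6.68398638e+01]
 [ 2.73264923e-04 -2.70434730e-01  9.62738273e-01 -1.42746595e+02]
 [ 0.00000000e+00  0.00000000e+00  0.00000000e+00  1.00000000e+00]]
{'time_s': 0.15, 'joints': array([ 9.25610936e-01,  3.13325132e-01,  1.49826596e+00, -1.05166573e-05,
        1.33101547e+00, -2.23379882e-01]), 'dq': array([ 0.00111065, -0.00313101, -0.00102524, -0.00106907,  0.00133218,
       -0.000892  ]), 'tau': array([ 1.99224873e-03, -4.12369823e+01, -2.59793383e+01, -1.84541664e-04,
        3.26835921e-03, -2.26407820e-05]), 'eef_pos': array([214.8198149 , 478.81857553, 230.86339242]), 'ee_rot': array([ 1.79161199e-04,  8.39465822e-01,  5.43412253e-01, -4.74270652e-04]), 'force': array([-0.26508694, -0.25420952, -0.28184934]), 'wrist_torque': array([ 0.03998738, -0.00039039, -0.04203151]), 'grip_width': 0.9989749171113902}
```

View pics/side0.png

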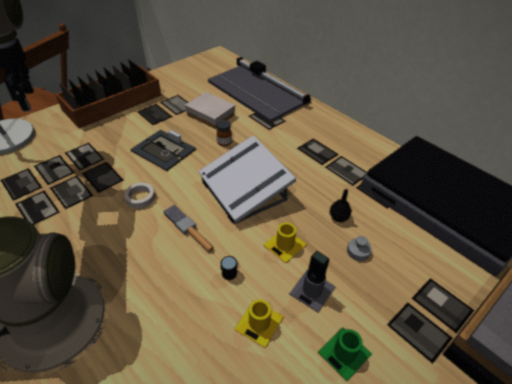

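View pics/top0.png

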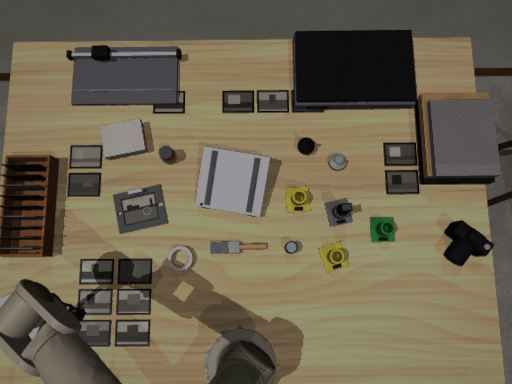

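View pics/wrist0.png

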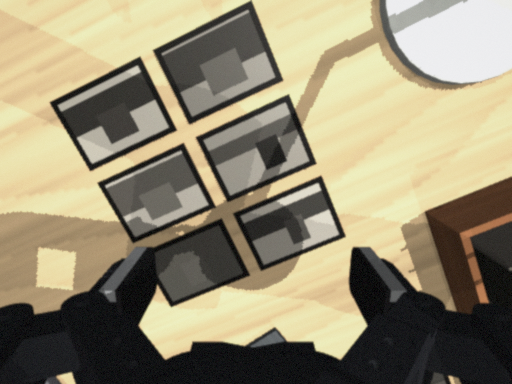

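```bash
python3 - <<'E'
import cv2,numpy as np
t=cv2.imread('pics/top0.png'); s=cv2.imread('pics/side0.png')
def cr(im,x,y,w,h,k): return cv2.resize(im[y:y+h,x:x+w],None,fx=k,fy=k,interpolation=cv2.INTER_CUBIC)
cv2.imwrite('pics/t1.png',cr(t,100,130,190,110,4))
cv2.imwrite('pics/s1.png',cr(s,120,110,190,140,4))
cv2.imwrite('pics/t2.png',cr(t,280,170,120,110,5))
E
```

```text
(no output)
```

View pics/t1.png

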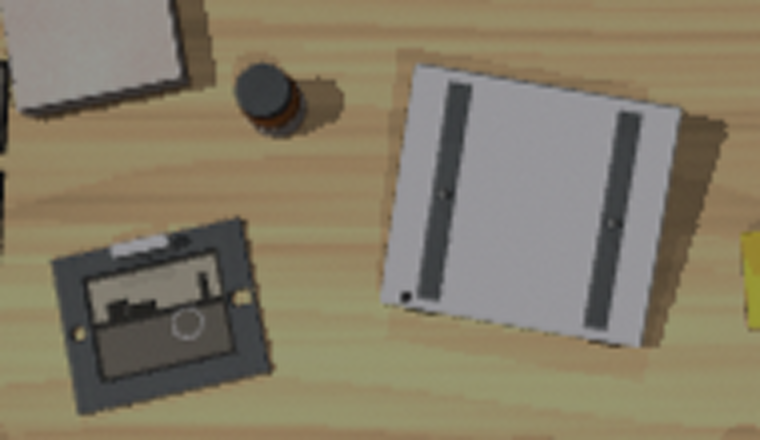

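View pics/s1.png

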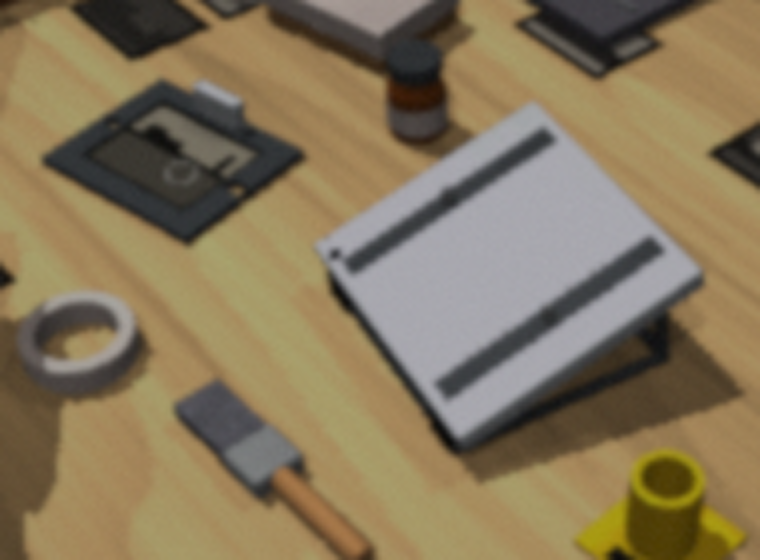

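View pics/t2.png

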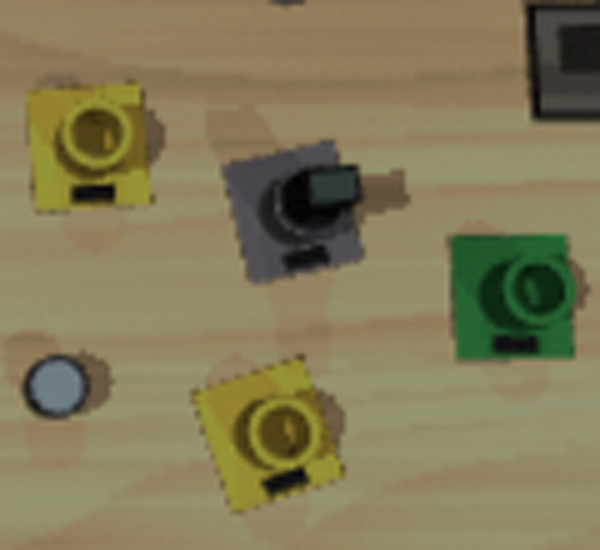

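```bash
python3 - <<'E'
from h import *
c=cam('top'); s=cam('side')
def P(u,v,z): return cast(c,u,v,z).round(1)
# crop coords /4 + offset
q=lambda x,y,z:P(100+x/4,130+y/4,z)
print('carrier corners',[q(*a,8) for a in ((52,262),(242,219),(272,372),(82,413))])
print('bar top ends',q(110,246,36),q(168,238,36)); print('ring',q(188,323,6))
print('pegs',q(446,193,75),q(614,222,75)); print('desk corners',q(417,65,99),q(681,108,99),q(640,347,36),q(383,304,36))
g=lambda x,y,z:P(280+x/5,170+y/5,z)
print('handle top', g(335,185,66+68), [g(*a,134) for a in((308,172),(355,166),(360,200),(314,205))])
print('dock base',[g(*a,5) for a in((222,167),(334,141),(364,262),(252,283))])
E
```

```text
carrier corners [array([558.1, 440.6,   8. ]), array([594.8, 276.8,   8. ]), array([461.4, 247.1,   8. ]), array([427.4, 408.6,   8. ])]
bar top ends [567.  382.5  36. ] [573.6 333.3  36. ]
ring [504.4 321.2   6. ]
pegs [603.   92.9  75. ] [577.5 -46.5  75. ]
desk corners [706.3 115.6  99. ] [ 668.  -102.3   99. ] [477.7 -67.6  36. ] [515.6 149.1  36. ]
handle top [ 495.8 -339.4  134. ] [array([ 504.2, -322.9,  134. ]), array([ 507.8, -352.5,  134. ]), array([ 486.3, -354.6,  134. ]), array([ 483.3, -325.7,  134. ])]
dock base [array([ 525.9, -290.3,    5. ]), array([ 543.5, -368.1,    5. ]), array([ 459.7, -384.9,    5. ]), array([ 445.8, -308. ,    5. ])]
```

```bash
python3 -m pendant '[[[-1,0.04,-0.014,0,-6],[-1,0.08,-0.028,0,-12],[-1,0.12,-0.042,0,-18],[-1,0.16,-0.056,0,-24],[-1,0.2,-0.07,0,-30],[-1,0.24,-0.084,0,-36],[-1,0.28,-0.098,0,-42],[-1,0.32,-0.11,0,-48],[-1,0.345,-0.12,0,-52.7],[-1,0.352,-0.122,0,-52.7],[-1,0.352,-0.122,0,-52.7]]]' 60
python3 - <<'E'
from h import *
shot('wrist','w1')
E
```

```text
time_s: 1.25
eef_pos: [567.2, 356.6, 230.5]
ee_rot: [0.0, 0.993, 0.115, -0.001]
force: [0.6, 1.7, 1.4]
grip_width: 1.0
```

View pics/w1.png

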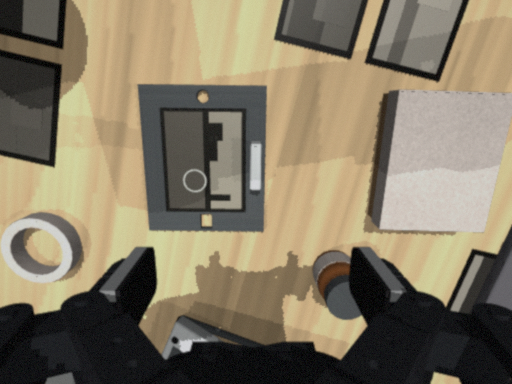

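```bash
python3 - <<'E'
from h import *
p=np.load('w1.npz')['p']; c=cam('wrist','w1'); ct=cam('top')
print('jar',cast(ct,100+268/4,130+90/4,75).round(1), 'w', cast(c,335,285,75).round(1),cast(c,343,301,75).round(1))
hsv=cv2.cvtColor(p,cv2.COLOR_RGB2HSV)
# bar: bright in region
m=np.zeros(p.shape[:2],np.uint8); m[130:205,245:272]=1
bar=(hsv[...,2]>140)&(hsv[...,1]<60)&(m>0)
cs,_=cv2.findContours(bar.astype(np.uint8),0,2); k=max(cs,key=cv2.contourArea); r=cv2.minAreaRect(k); print('bar',r, cast(c,*r[0],36).round(1))
d=((hsv[...,2]<110)).astype(np.uint8); d[:, :130]=0; d[:,275:]=0; d[245:]=0; d[:75]=0
cs,_=cv2.findContours(d,0,2); k=max(cs,key=cv2.contourArea); b=cv2.boxPoints(cv2.minAreaRect(k)); ap=cv2.approxPolyDP(k,6,True)[:,0]; print(ap.tolist())
C=[cast(c,*a,8) for a in ap]; print(np.round(C,1).tolist(), np.mean(C,0).round(1))
h1=cast(c,203.5,97,8);h2=cast(c,207.5,221,8); print('holes',h1.round(1),h2.round(1),np.linalg.norm(h1-h2)); v=h1-h2; print('yaw',np.degrees(np.arctan2(-v[0],v[1])),(h1+h2)/2)
print('ring',cast(c,194.5,180.5,6).round(1))
s=cv2.resize(p[80:240,130:280],None,fx=4,fy=4,interpolation=cv2.INTER_CUBIC); cv2.imwrite('pics/w1c.png',s[...,::-1])
E
```

```text
jar [692.4 243.5  75. ] w [676.6 265.9  75. ] [690.3 249.7  75. ]
bar ((255.0, 166.0), (46.0, 10.0), 90.0) [569.3 361.4  36. ]
[[138, 85], [150, 229], [262, 230], [265, 86]]
[[429.0, 413.2, 8.0], [465.2, 252.9, 8.0], [596.8, 282.3, 8.0], [561.2, 443.0, 8.0]] [513.1 347.9   8. ]
holes [499.4 417.    8. ] [530.7 278.7   8. ] 141.84975722327775
yaw 12.751674391883496 [515.01973547 347.86630637   8.        ]
ring [506.3 323.5   6. ]
```

View pics/w1c.png

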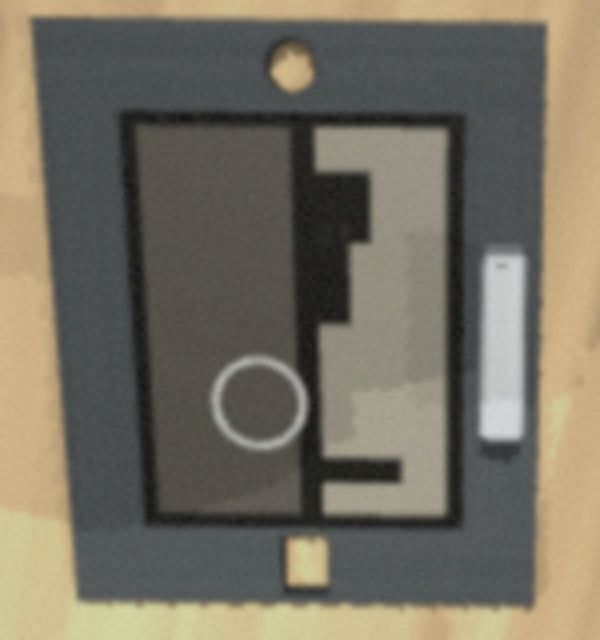

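```bash
python3 -m pendant '[[[-1,0.0025,0.0045,-0.04,0],[-0.6,0.0025,0.0045,-0.085,0],[-0.4,0.0025,0.0045,-0.13,0],[-0.2,0.0025,0.0045,-0.17,0],[0,0.0025,0.0045,-0.195,0],[0,0.0025,0.0045,-0.207,0],[0,0.0025,0.0045,-0.213,0],[0,0.0025,0.0045,-0.217,0],[0,0.0025,0.0045,-0.217,0],[0.3,0.0025,0.0045,-0.217,0],[0.6,0.0025,0.0045,-0.217,0],[1,0.0025,0.0045,-0.217,0],[1,0.0025,0.0045,-0.217,0],[1,0.0025,0.0045,-0.217,0]]]' 80
python3 - <<'E'
from h import *
shot('wrist','w2'); print(monitor.sense()['wrist_torque'])
E
```

```text
time_s: 2.7
eef_pos: [569.9, 361.7, 15.3]
ee_rot: [-0.0, 0.993, 0.114, 0.001]
force: [-1.3, -0.1, 5.7]
grip_width: 0.122
[-0.06811929  0.2128214  -0.07971445]
```

View pics/w2.png

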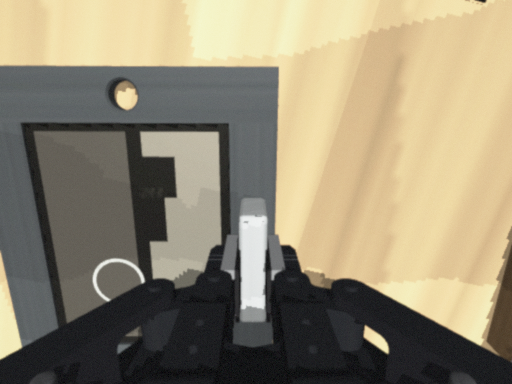

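```bash
python3 -m pendant '[[[0,0,0,0,0],[0,0,0,0,0],[0,0,0,0.03,0],[-0.5,0,0,0.075,0],[-0.5,0,0,0.12,0],[-0.5,0,-0.035,0.15,-3],[-0.5,0,-0.075,0.17,-6],[-0.5,0.003,-0.12,0.19,-9],[-0.5,0.005,-0.165,0.21,-12],[-0.5,0.008,-0.21,0.23,-15],[-0.5,0.011,-0.255,0.245,-18],[-0.5,0.014,-0.3,0.245,-21],[-0.5,0.016,-0.34,0.245,-23.2],[-0.5,0.017,-0.367,0.245,-23.2],[-0.5,0.017,-0.367,0.245,-23.2],[-0.5,0.017,-0.367,0.245,-23.2]]]' 
python3 - <<'E'
from h import *
shot('wrist','w3'); print(monitor.sense()['wrist_torque'])
E
```

```text
time_s: 4.35
eef_pos: [586.4, -5.6, 259.1]
ee_rot: [-0.0, 0.996, -0.088, -0.0]
force: [-0.6, 0.6, -0.3]
grip_width: 0.75
[-2.87422887e-02 -8.62476207e-06 -6.37890995e-03]
```

View pics/w3.png

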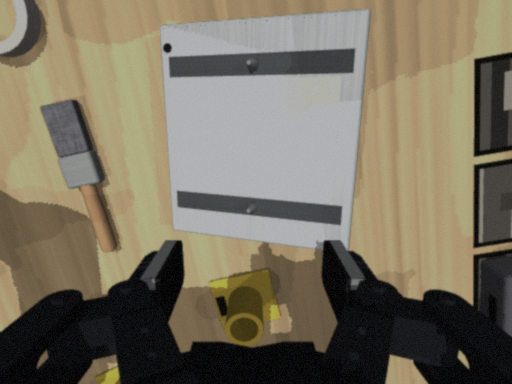

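```bash
python3 - <<'E'
from h import *
z=np.load('w3.npz'); p=z['p'];d=z['d']; c=cam('wrist','w3')
a=cv2.resize(p[40:90,215:290],None,fx=8,fy=8,interpolation=cv2.INTER_CUBIC);b=cv2.resize(p[185:235,215:290],None,fx=8,fy=8,interpolation=cv2.INTER_CUBIC)
cv2.imwrite('pics/w3c.png',np.vstack([a,b])[...,::-1][:,:600])
# plane fit from depth on panel
pts=[]
for v in range(85,190,3):
  for u in range(185,345,3):
    if d[v,u]>0: pts.append(deproj(c,u,v,d[v,u]))
pts=np.array(pts); A=np.c_[pts[:,:2],np.ones(len(pts))]; k,res,_,_=np.linalg.lstsq(A,pts[:,2],rcond=None)
n=np.array([-k[0],-k[1],1]);n/=np.linalg.norm(n); print('n',n,'tilt',np.degrees(np.arccos(n[2])),'yaw',np.degrees(np.arctan2(k[1],k[0])), 'z at 592,24',k@[592,24,1], 'std',np.std(A@k-pts[:,2]))
E
```

```text
n [-0.30470453  0.05641154  0.95077489] tilt 18.052144393079423 yaw -10.488709402254306 z at 592,24 67.95916586761847 std 0.7497244722649653
```

View pics/w3c.png

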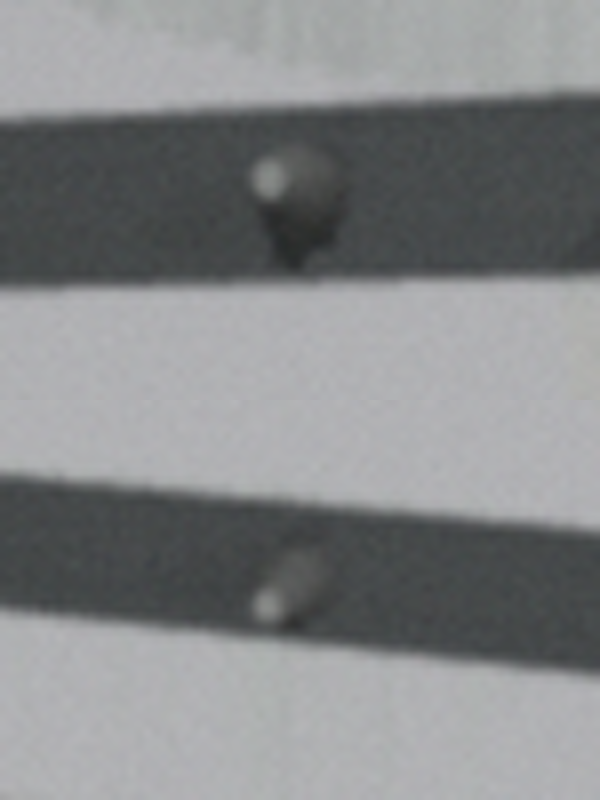

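```bash
python3 - <<'E'
from h import *
c=cam('wrist','w3'); z=np.load('w3.npz')
n=np.array([-.309*.983,.309*.181,.951])
T=[cast(c,248.75,62.25,82.3),cast(c,248.9,210.75,82.3)]
print('tips',np.round(T,1),np.linalg.norm(T[0]-T[1])); v=T[0]-T[1]; print('yaw',np.degrees(np.arctan2(-v[0],v[1])))
print('seat',((T[0]+T[1])/2-15*n).round(1))
zc=lambda s:68+102.5*.309*s
C=[cast(c,162.5,27,zc(-1)),cast(c,368,10.5,zc(1)),cast(c,348,248,zc(1)),cast(c,174,231.5,zc(-1))]
print(np.round(C,1).tolist(),np.mean(C,0).round(1),[np.linalg.norm(C[i]-C[i-1]).round(1) for i in range(4)])
E
```

```text
tips [[602.6  97.5  82.3]
 [577.2 -43.6  82.3]] 143.2868070739229
yaw -10.230611789620003
seat [594.4  26.1  68. ]
[[522.4, 151.3, 36.3], [707.5, 117.5, 99.7], [670.1, -94.6, 99.7], [480.3, -68.5, 36.3]] [595.1  26.4  68. ] [np.float64(223.8), np.float64(198.5), np.float64(215.4), np.float64(201.8)]
```

```bash
python3 -m pendant '[[[-0.5,-0.003,0.045,0,5],[-0.5,-0.006,0.09,0,10],[-0.5,-0.008,0.135,0,15],[-0.5,-0.01,0.18,0,20],[-0.5,-0.012,0.225,-0.01,23.2],[-0.5,-0.014,0.27,-0.03,23.2],[-0.5,-0.017,0.31,-0.05,23.2],[-0.5,-0.017,0.345,-0.08,23.2],[-0.5,-0.017,0.367,-0.12,23.2],[-0.4,-0.017,0.367,-0.165,23.2],[-0.2,-0.017,0.367,-0.205,23.2],[0,-0.017,0.367,-0.23,23.2],[0,-0.017,0.367,-0.24,23.2],[0,-0.017,0.367,-0.244,23.2],[0.3,-0.017,0.367,-0.244,23.2],[0.6,-0.017,0.367,-0.244,23.2],[1,-0.017,0.367,-0.244,23.2],[1,-0.017,0.367,-0.244,23.2],[1,-0.017,0.367,-0.244,23.2],[1,-0.017,0.367,-0.244,23.2]]]' 100
python3 -m pendant '[[[1,0,0,0.005,0],[1,0,0,0.015,0],[1,0,0,0.035,0],[1,0,0,0.06,0],[1,0,0,0.09,0],[1,0,0,0.12,0],[1,0,0,0.145,0],[1,0,0,0.155,0],[1,0,0,0.155,0]]]'
python3 - <<'E'
from h import *
shot('wrist','w4');shot('side','s4'); print(monitor.sense()['wrist_torque'])
E
```

```text
time_s: 6.4
eef_pos: [570.1, 362.0, 17.3]
ee_rot: [-0.001, 0.993, 0.114, 0.001]
force: [-2.8, -0.7, 6.5]
grip_width: 0.117
time_s: 7.3
eef_pos: [569.8, 361.7, 171.7]
ee_rot: [-0.0, 0.993, 0.114, 0.001]
force: [-0.2, 0.1, -2.7]
grip_width: 0.115
[ 0.04569346 -0.11129228 -0.00191461]
```

View pics/w4.png

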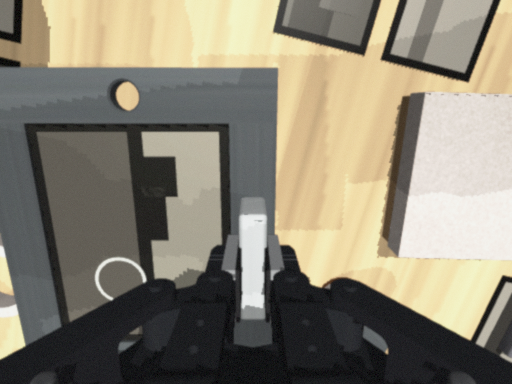

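View pics/s4.png

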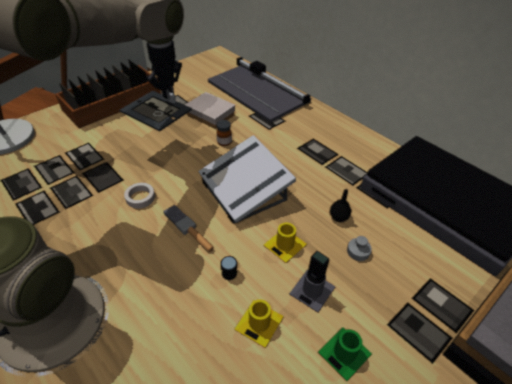

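```bash
python3 - <<'E'
from h import *
z=np.load('w4.npz'); p=z['p'];d=z['d']; c=cam('wrist','w4')
pts=[]
for v,us in [(80,range(10,270,4)),(110,range(150,270,4))]+[(v,range(236,262,4)) for v in range(90,190,5)]+[(v,range(2,20,4)) for v in range(85,200,5)]:
  for u in us:
    if d[v,u]>0: pts.append(deproj(c,u,v,d[v,u]))
pts=np.array(pts); m=np.ones(len(pts),bool)
for _ in range(4):
  A=np.c_[pts[:,:2],np.ones(len(pts))]; k=np.linalg.lstsq(A[m],pts[m,2],rcond=None)[0]; r=A@k-pts[:,2]; m=abs(r)<2
print(m.mean(),k[:2], 'tilt deg along yaw12.8:',np.degrees(np.arctan(k[:2]@[.975,.221])),'across',np.degrees(np.arctan(k[:2]@[-.221,.975])),'z at centre',k@[513.5,348,1])
print(cast(c,126,95,172-17.3+8))
P=cast(c,126,95,172-17.3+8)-z['pos']; a=np.radians(13.1); print('hole in carrier axes rel TCP',P[0]*np.cos(a)+P[1]*np.sin(a),-P[0]*np.sin(a)+P[1]*np.cos(a))
E
```

```text
0.9971264367816092 [0.00371518 0.00137557] tilt deg along yaw12.8: 0.22495934861042519 across 0.02980105699302112 z at centre 162.3630174350911
[499.3689696  417.72008051 162.7       ]
hole in carrier axes rel TCP -55.922076345686015 70.58076536686036
```

```bash
python3 -m pendant '[[[1,0.002,-0.01,0,-1],[1,0.007,-0.03,0,-3],[1,0.013,-0.06,0,-5],[1,0.021,-0.095,0,-7.5],[1,0.03,-0.13,0,-10],[1,0.038,-0.165,0,-12.5],[1,0.046,-0.2,0,-15],[1,0.054,-0.235,0,-17.5],[1,0.062,-0.27,0,-20],[1,0.069,-0.3,0,-22],[1,0.074,-0.323,0,-23],[1,0.077,-0.337,-0.003,-23.4],[1,0.0785,-0.344,-0.01,-23.4],[1,0.0789,-0.3456,-0.025,-23.4],[1,0.0789,-0.3456,-0.038,-23.4],[1,0.0789,-0.3456,-0.042,-23.4],[1,0.0789,-0.3456,-0.042,-23.4]]]'
python3 - <<'E'
from h import *
shot('wrist','w5');shot('side','s5');shot('top','t5'); print(monitor.sense()['wrist_torque'])
s=cv2.imread('pics/s5.png')[90:250,150:330]; cv2.imwrite('pics/s5c.png',cv2.resize(s,None,fx=3.5,fy=3.5,interpolation=cv2.INTER_CUBIC))
E
```

```text
time_s: 9.1
eef_pos: [647.9, 16.6, 127.4]
ee_rot: [-0.0, 0.996, -0.089, -0.001]
force: [-0.4, 0.6, -2.0]
grip_width: 0.115
[-0.05138536 -0.13390879 -0.04062759]
```

View pics/s5c.png

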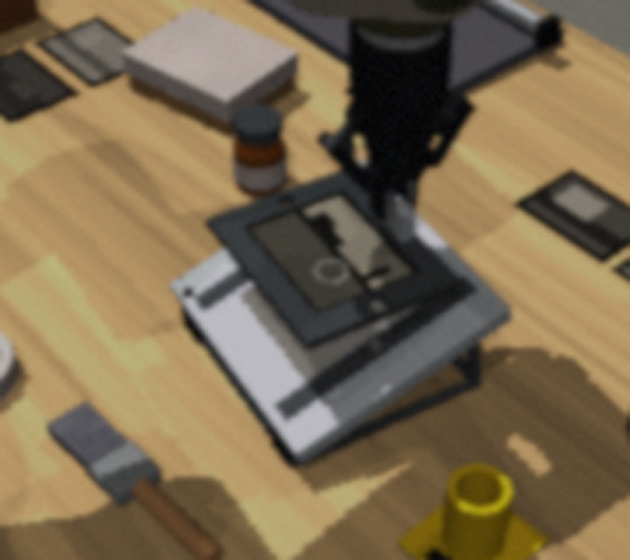

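View pics/w5.png

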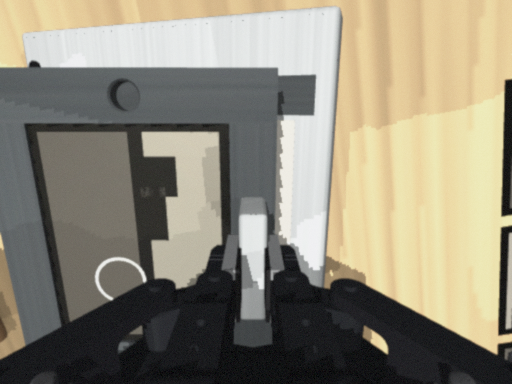

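```bash
python3 -m pendant '[[[1,0.0008,-0.0005,-0.005,0],[1,0.0008,-0.0005,-0.012,0],[1,0.0008,-0.0005,-0.016,0],[1,0.0008,-0.0005,-0.018,0],[1,0.0008,-0.0005,-0.0195,0],[1,0.0008,-0.0005,-0.0205,0],[1,0.0008,-0.0005,-0.0205,0]]]'
python3 - <<'E'
from h import *
print(monitor.sense()['wrist_torque'])
E
```

```text
time_s: 9.95
eef_pos: [649.2, 15.4, 107.8]
ee_rot: [0.0, 0.996, -0.089, 0.0]
force: [-0.1, 0.4, -2.1]
grip_width: 0.112
[-0.02270519 -0.02462344  0.03878893]
```

```bash
python3 -m pendant '[[[1,-0.0005,0.0003,-0.001,0],[1,-0.0005,0.0003,-0.0018,0],[1,-0.0005,0.0003,-0.0018,0]]]'
python3 - <<'E'
from h import *
print(monitor.sense()['wrist_torque'])
E
```

```text
time_s: 10.25
eef_pos: [649.1, 15.5, 107.5]
ee_rot: [0.0, 0.996, -0.089, 0.001]
force: [-2.0, -0.7, 6.0]
grip_width: 0.11
[-0.12420738  0.21250644  0.06601107]
```

```bash
python3 -m pendant '[[[1,0,0,0.001,0],[0.76,0,0,0.001,0],[0.73,-0.0008,0.0002,0.001,0],[0.7,-0.0016,0.0003,0.0005,0],[0.68,-0.0024,0.0004,0,0],[0.66,-0.0032,0.0006,-0.0005,0],[0.64,-0.004,0.0007,-0.001,0],[0.62,-0.0048,0.0009,-0.0015,0],[0.6,-0.0056,0.001,-0.002,0],[0.58,-0.0064,0.0012,-0.0025,0],[0.56,-0.0072,0.0013,-0.003,0],[0.56,-0.008,0.0014,-0.003,0],[0.54,-0.008,0.0014,-0.003,0]]]' 20
python3 - <<'E'
from h import *
shot('side','s6'); shot('wrist','w6')
s=cv2.imread('pics/s6.png')[90:250,150:330]; cv2.imwrite('pics/s6c.png',cv2.resize(s,None,fx=3.5,fy=3.5,interpolation=cv2.INTER_CUBIC))
E
```

```text
time_s: 11.55
eef_pos: [640.9, 17.0, 103.2]
ee_rot: [0.0, 0.996, -0.089, 0.0]
force: [0.1, -0.6, -0.5]
grip_width: 0.232
```

View pics/s6c.png

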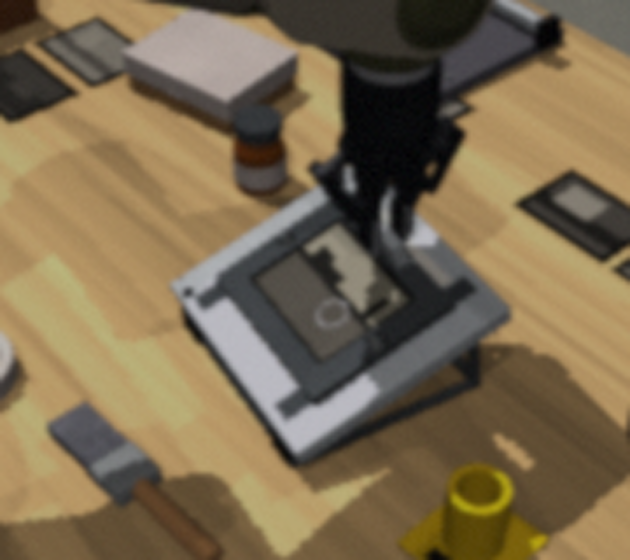

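View pics/w6.png

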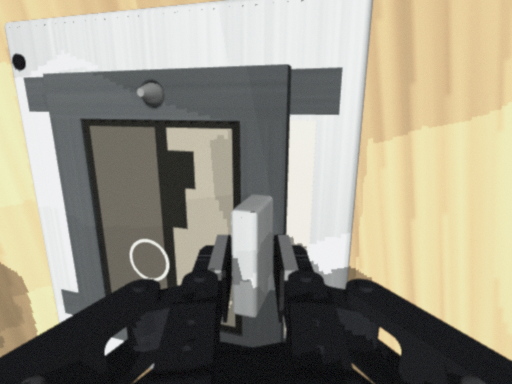

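```bash
python3 -m pendant '[[[0.3,0,0,0,0],[0.1,0,0,0,0],[-0.1,0,0,0.003,0],[-0.2,0,0,0.015,0],[-0.2,0,0,0.04,0],[-0.2,-0.005,-0.002,0.075,0],[-0.4,-0.02,-0.01,0.11,0],[-0.5,-0.04,-0.018,0.14,0],[-0.5,-0.054,-0.022,0.156,0],[-0.5,-0.054,-0.022,0.156,0],[-0.5,-0.054,-0.022,0.156,0]]]'
python3 - <<'E'
from h import *
p,d=shot('wrist','w7'); print(monitor.sense()['wrist_torque'])
c=cam('wrist','w7')
E
```

```text
time_s: 12.75
eef_pos: [586.8, -4.8, 259.0]
ee_rot: [-0.0, 0.996, -0.09, 0.0]
force: [0.6, 0.1, 0.1]
grip_width: 0.751
[ 0.02725267 -0.00135938 -0.01989563]
```

View pics/w7.png

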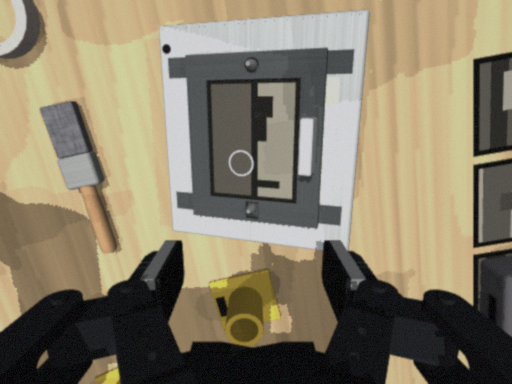

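```bash
python3 - <<'E'
from h import *
z=np.load('w7.npz'); p=z['p'];d=z['d']; c=cam('wrist','w7')
def fit(pts):
  pts=np.array(pts); A=np.c_[pts[:,:2],np.ones(len(pts))]; m=np.ones(len(pts),bool)
  for _ in range(5):
    k=np.linalg.lstsq(A[m],pts[m,2],rcond=None)[0]; r=A@k-pts[:,2]; m=abs(r)<2
  n=np.array([-k[0],-k[1],1]);n/=np.linalg.norm(n); return k,n,m.mean(),r[m].std()
G=lambda ul,vl:[deproj(c,u,v,d[v,u]) for u in ul for v in vl if d[v,u]>0]
fr=G(range(193,207,2),range(60,210,3))+G(range(211,318,3),list(range(55,76,3))+list(range(202,206,2)))
pan=G(range(174,184,2),range(90,180,3))+G(range(333,350,3),range(85,190,3))+G(range(190,350,4),range(30,44,3))
k1,n1,a1,s1=fit(fr); k2,n2,a2,s2=fit(pan)
print(n1,a1,s1,np.degrees(np.arccos(n1[2]))); print(n2,a2,s2,np.degrees(np.arccos(n2[2])))
S=np.array([594.5,26]); print('gap normal',(k1-k2)@np.r_[S,1]*n2[2], 'rel angle',np.degrees(np.arccos(n1@n2)))
hsv=cv2.cvtColor(p,cv2.COLOR_RGB2HSV)
m=np.zeros(p.shape[:2],np.uint8); m[145:182,222:252]=1
r=((hsv[...,2]>130)&(hsv[...,1]<60)&(m>0)).astype(np.uint8); ys,xs=np.nonzero(r); print(len(xs),xs.min(),xs.max(),ys.min(),ys.max())
uv=((xs.min()+xs.max())/2,(ys.min()+ys.max())/2); (q,_)=cv2.fitEllipse(np.c_[xs,ys].astype(np.float32)),0; print(uv,q)
# ray to glass plane: seat plane offset 6
n=np.array([-.309*np.cos(np.radians(10.3)),.309*np.sin(np.radians(10.3)),.951]); P0=np.array([594.5,26,68])+6*n
f,cx,cy,R,t=c;o=-R.T@t;dr=R.T@np.array([(q[0][0]-cx)/f,(q[0][1]-cy)/f,1]); X=o+dr*((P0-o)@n)/(dr@n); print('ring',X)
a=np.radians(-10.3); ex=np.array([np.cos(a)*.951,np.sin(a)*.951,.309]); ey=np.array([-np.sin(a),np.cos(a),0]); print('pred',P0-12*ex-22*ey,'seat axes meas',(X-P0)@ex,(X-P0)@ey)
E
```

```text
[-0.30355014  0.05633624  0.95114854] 0.9539375928677564 0.7325197363121734 17.98293043669834
[-0.30427671  0.05639566  0.95091283] 0.9928571428571429 0.7207556599217048 18.026621816647552
gap normal 7.941590787125302 rel angle 0.04389705293955083
171 228 251 150 176
(np.float64(239.5), np.float64(163.0)) ((240.4366455078125, 162.7327117919922), (22.493671417236328, 25.003311157226562), 162.46630859375)
ring [577.69106475   6.11437923  70.09012591]
pred [577.51413235   6.72651935  69.998     ] seat axes meas -11.700477069292113 -22.570639598059405
```

```bash
python3 -m pendant '[[[-0.5,-0.005,-0.02,0.002,2],[-0.5,-0.015,-0.055,0.005,5],[-0.5,-0.027,-0.1,0.008,8],[-0.5,-0.039,-0.145,0.01,11],[-0.5,-0.05,-0.19,0.014,14],[-0.7,-0.063,-0.235,0.017,17],[-1,-0.076,-0.28,0.02,20],[-1,-0.087,-0.318,0.021,20],[-1,-0.092,-0.334,0.021,20],[-1,-0.092,-0.334,0.021,20],[-1,-0.092,-0.334,0.021,20]]]'
python3 - <<'E'
from h import *
shot('wrist','w8')
E
```

```text
time_s: 13.9
eef_pos: [495.2, -337.9, 279.1]
ee_rot: [-0.001, 0.996, 0.085, -0.0]
force: [-0.0, 1.0, 0.1]
grip_width: 0.999
```

View pics/w8.png

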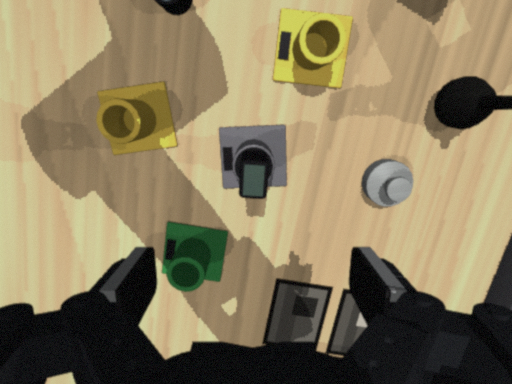

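```bash
python3 - <<'E'
from h import *
p=np.load('w8.npz')['p']; d=np.load('w8.npz')['d']; c=cam('wrist','w8')
s=cv2.resize(p[115:215,205:305],None,fx=6,fy=6,interpolation=cv2.INTER_CUBIC); cv2.imwrite('pics/w8c.png',s[...,::-1])
ys,xs=np.mgrid[160:205,235:275]; ys=ys.ravel();xs=xs.ravel()
W=np.array([deproj(c,u,v,d[v,u]) for u,v in zip(xs,ys)])
m=W[:,2]>125; print(m.sum(),np.median(W[m,2]))
r=cv2.minAreaRect(np.c_[xs[m],ys[m]].astype(np.float32)); print(r, cast(c,*r[0],134))
r=cv2.minAreaRect(W[m,:2].astype(np.float32)); print(r)
# dock base centre
g=[(220,127),(285,125),(286.5,186),(221.5,188)]
print(np.round([cast(c,*a,5) for a in g],1).tolist(), np.mean([cast(c,*a,5) for a in g],0))
E
```

```text
1095 138.16256036865187
((254.4204864501953, 179.9556121826172), (40.73011779785156, 31.95315170288086), 88.21009063720703) [ 497.48998238 -336.77846941  134.        ]
((493.63739013671875, -312.97705078125), (25.9527530670166, 82.62407684326172), 6.534512996673584)
[[448.8, -305.6, 5.0], [529.0, -289.3, 5.0], [546.5, -366.5, 5.0], [462.1, -383.8, 5.0]] [ 496.63120794 -336.29746978    5.        ]
```

View pics/w8c.png

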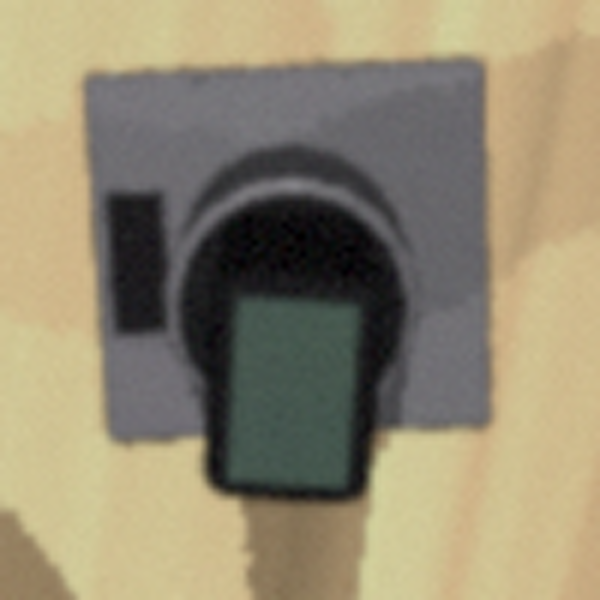

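```bash
python3 -m pendant '[[[-1,0.0018,0.0012,-0.02,-3],[-1,0.0018,0.0012,-0.06,-3],[-1,0.0018,0.0012,-0.1,-3],[-0.8,0.0018,0.0012,-0.14,-3],[-0.5,0.0018,0.0012,-0.17,-3],[-0.2,0.0018,0.0012,-0.188,-3],[0,0.0018,0.0012,-0.196,-3],[0.1,0.0018,0.0012,-0.196,-3],[0.3,0.0018,0.0012,-0.196,-3],[0.6,0.0018,0.0012,-0.196,-3],[1,0.0018,0.0012,-0.196,-3],[1,0.0018,0.0012,-0.196,-3],[1,0.0018,0.0012,-0.196,-3]]]' 40
python3 - <<'E'
from h import *
shot('wrist','w9');shot('side','s9'); print(monitor.sense()['wrist_torque'])
s=cv2.imread('pics/s9.png')[190:340,250:400]; cv2.imwrite('pics/s9c.png',cv2.resize(s,None,fx=4,fy=4,interpolation=cv2.INTER_CUBIC))
E
```

```text
time_s: 15.25
eef_pos: [497.1, -337.9, 85.4]
ee_rot: [0.001, 0.998, 0.059, 0.001]
force: [-0.3, 2.0, 6.4]
grip_width: 0.3
[ 0.33727913 -0.05604896  0.00810445]
```

View pics/s9c.png

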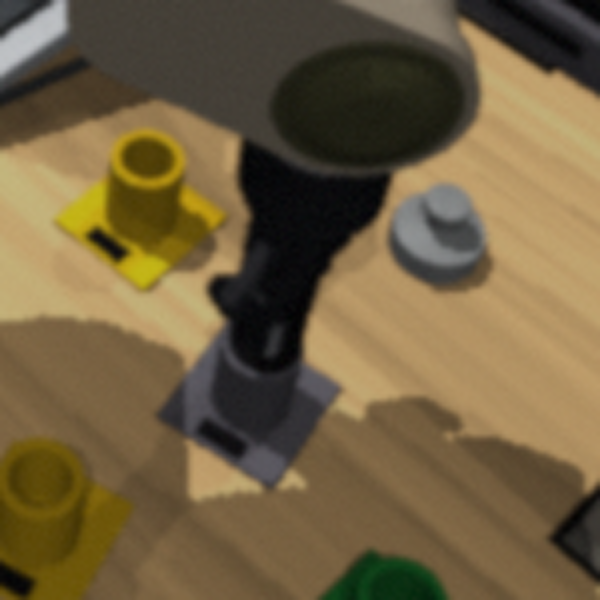

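View pics/w9.png

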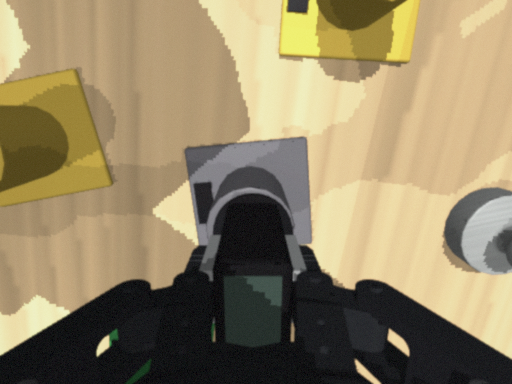

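```bash
python3 -m pendant '[[[1,0,0,0.01,0],[1,0,0,0.025,0],[1,0,0,0.035,4],[1,0,0,0.038,12],[1,0,0,0.038,20],[1,0,0,0.038,28],[1,0,0,0.038,36],[1,0,0,0.038,44],[1,0,0,0.038,52],[1,0,0,0.038,60],[1,0,0,0.038,67],[1,0,0,0.038,71.5],[1,0,0,0.038,72.9],[1,0,0,0.038,72.9]]]' 40
python3 - <<'E'
from h import *
shot('wrist','w10');shot('side','s10'); print(monitor.sense()['wrist_torque'],monitor.sense()['joints'])
s=cv2.imread('pics/s10.png')[190:340,250:400]; cv2.imwrite('pics/s10c.png',cv2.resize(s,None,fx=4,fy=4,interpolation=cv2.INTER_CUBIC))
E
```

```text
time_s: 16.75
eef_pos: [496.4, -337.8, 122.3]
ee_rot: [0.0, 0.768, 0.64, -0.0]
force: [-0.3, 0.4, -1.9]
grip_width: 0.296
[-0.04595819  0.00894993 -0.01192094] [-7.92337779e-01  5.75385723e-01  1.39929672e+00 -4.31587757e-05
  1.16686803e+00 -2.18057439e+00]
```

View pics/s10c.png

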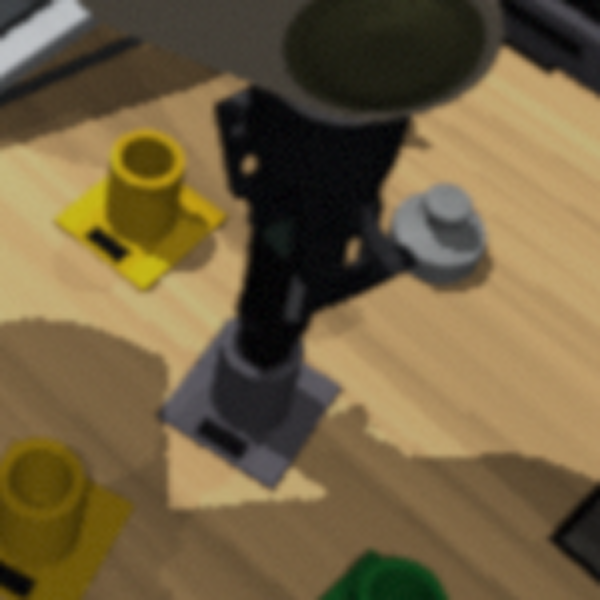

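View pics/w10.png

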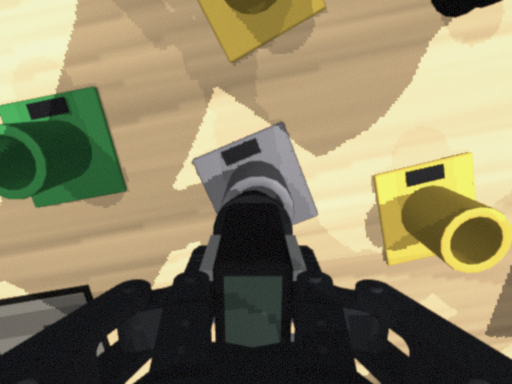

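```bash
python3 -m pendant '[[[1,-0.002,0.001,0,0],[1,-0.005,0.002,0,0],[1,-0.008,0.0026,0,0],[1,-0.011,0.0032,0,0],[1,-0.014,0.0037,0,0],[1,-0.017,0.0042,0,0],[1,-0.02,0.0047,0,0],[1,-0.0225,0.0051,0,0],[1,-0.0245,0.0054,0,0],[1,-0.026,0.0056,0,0],[1,-0.026,0.0056,0,0]]]' 30
python3 - <<'E'
from h import *
shot('wrist','w11');shot('side','s11'); print(monitor.sense()['wrist_torque'])
s=cv2.imread('pics/s11.png')[190:340,250:400]; cv2.imwrite('pics/s11c.png',cv2.resize(s,None,fx=4,fy=4,interpolation=cv2.INTER_CUBIC))
E
```

```text
time_s: 17.95
eef_pos: [471.4, -332.4, 123.0]
ee_rot: [0.002, 0.768, 0.64, 0.001]
force: [5.6, 0.7, 1.2]
grip_width: 0.299
[-0.01062395 -1.17244545  0.09420454]
```

View pics/s11c.png

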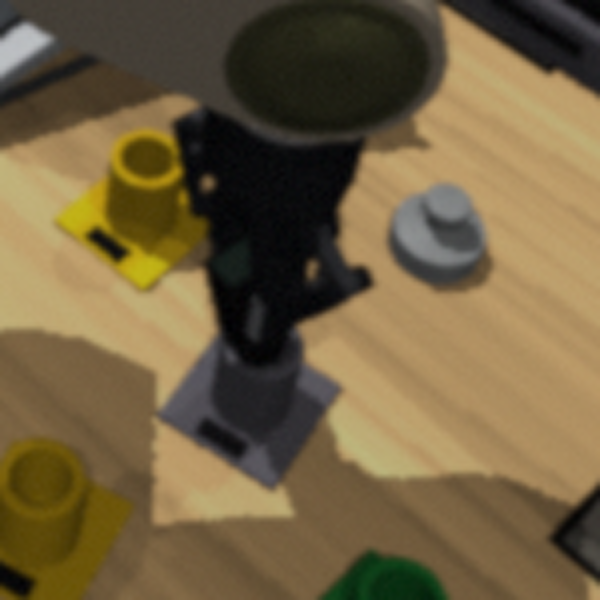

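View pics/w11.png

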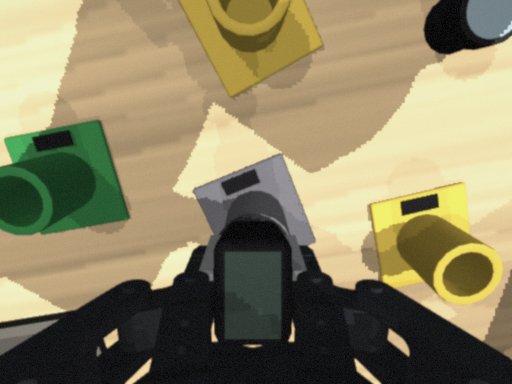

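```bash
python3 -m pendant '[[[1,0,0,0,0],[1,-0.003,0.0005,0.01,0],[1,-0.0065,0.001,0.02,0],[1,-0.01,0.0018,0.03,0],[1,-0.013,0.0023,0.04,0],[1,-0.016,0.003,0.055,0],[1,-0.016,0.003,0.08,0],[1,-0.016,0.003,0.11,0],[1,-0.016,0.003,0.125,0],[1,-0.016,0.003,0.13,0],[1,-0.016,0.003,0.13,0]]]' 60
python3 - <<'E'
from h import *
shot('side','s12');p,d=shot('wrist','w12'); print(monitor.sense()['wrist_torque'])
s=cv2.imread('pics/s12.png')[140:340,230:400]; cv2.imwrite('pics/s12c.png',cv2.resize(s,None,fx=3,fy=3,interpolation=cv2.INTER_CUBIC))
c=cam('wrist','w12')
for v in range(240,345,6): print(v,[int(x) for x in d[v,215:295:8]])
E
```

```text
time_s: 19.15
eef_pos: [454.3, -329.1, 252.4]
ee_rot: [0.0, 0.768, 0.64, -0.0]
force: [0.5, -0.2, -2.3]
grip_width: 0.297
[ 0.09014185 -0.02802985  0.00776458]
240 [142, 105, 106, 106, 106, 105, 105, 106, 106, 108]
246 [107, 104, 104, 104, 104, 103, 104, 105, 104, 104]
252 [105, 104, 103, 102, 103, 101, 103, 102, 103, 104]
258 [107, 104, 103, 103, 104, 103, 102, 104, 102, 104]
264 [106, 104, 103, 103, 104, 103, 103, 103, 103, 104]
270 [107, 104, 103, 104, 103, 104, 103, 103, 102, 104]
276 [107, 104, 103, 103, 103, 103, 103, 103, 103, 104]
282 [106, 105, 103, 103, 103, 102, 103, 102, 103, 105]
288 [106, 104, 103, 104, 102, 103, 103, 104, 104, 103]
294 [105, 103, 104, 103, 103, 103, 102, 102, 103, 104]
300 [106, 104, 103, 103, 102, 102, 104, 103, 103, 103]
306 [106, 104, 0, 103, 103, 102, 104, 103, 102, 105]
312 [106, 103, 102, 103, 103, 103, 104, 102, 103, 104]
318 [106, 104, 103, 103, 103, 103, 103, 104, 104, 105]
324 [106, 104, 104, 103, 103, 103, 104, 103, 103, 106]
330 [106, 104, 103, 104, 103, 104, 103, 102, 102, 105]
336 [108, 104, 103, 103, 102, 104, 103, 104, 104, 105]
342 [82, 83, 105, 105, 105, 105, 105, 105, 83, 82]
```

View pics/s12c.png

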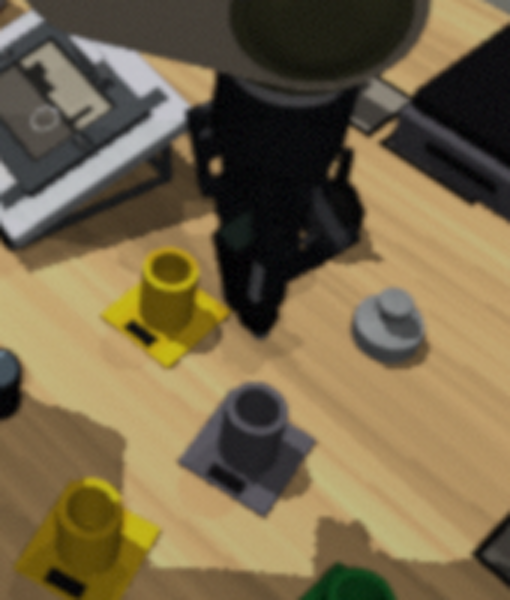

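View pics/w12.png

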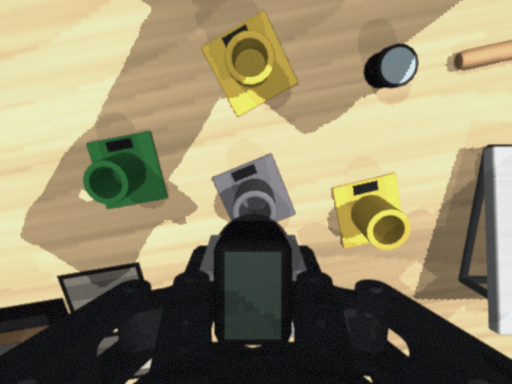

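```bash
cat > disp.py <<'E'
from h import *
import sys
def disp(tag):
    z=np.load(tag+'.npz'); d=z['d']; p=z['p']; c=cam('wrist',tag)
    hsv=cv2.cvtColor(p,cv2.COLOR_RGB2HSV); g=((hsv[...,1]>40)&(hsv[...,2]>35)&(hsv[...,0]>55)&(hsv[...,0]<95)).astype(np.uint8); g[:225]=0;g[:,:200]=0;g[:,305:]=0
    k=max(cv2.findContours(g,0,2)[0],key=cv2.contourArea); print('disp rect px',cv2.minAreaRect(k))
    m=np.zeros_like(g); cv2.drawContours(m,[k],-1,1,-1); m=cv2.erode(m,np.ones((5,5)))
    ys,xs=np.nonzero(m&(d>0)); W=np.array([deproj(c,u,v,d[v,u]) for u,v in zip(xs,ys)])
    A=np.c_[W[:,:2],np.ones(len(W))]; kk=np.linalg.lstsq(A,W[:,2],rcond=None)[0]
    n=np.array([-kk[0],-kk[1],1]);n/=np.linalg.norm(n)
    a=np.radians(-10.3); ex=np.array([np.cos(a),np.sin(a),0]); ey=np.array([-np.sin(a),np.cos(a),0])
    ctr=cv2.minAreaRect(k)[0]; f,cx,cy,R,t=c; P=deproj(c,*ctr,np.median(d[ys,xs]))
    print('n',n.round(4),'tilt ex',np.degrees(np.arctan2(-n@ex,n[2])),'tilt ey',np.degrees(np.arctan2(-n@ey,n[2])),'N',len(W),'std',(A@kk-W[:,2]).std())
    print('disp centre',P.round(1),'minus TCP in ex,ey,z',((P-z['pos'])@ex).round(1),((P-z['pos'])@ey).round(1),(P-z['pos'])[2].round(1))
disp(sys.argv[1])
E
python3 disp.py w12; python3 disp.py w10
```

```text
disp rect px ((252.5, 295.0), (56.99999237060547, 87.99998474121094), 0.0)
n [-0.2448  0.0413  0.9687] tilt ex 14.373825761475763 tilt ey 0.18768996891230347 N 3841 std 0.63217472935767
disp centre [ 445.5 -328.8  303. ] minus TCP in ex,ey,z -8.5 -1.4 51.6
disp rect px ((252.5, 311.0), (72.0, 59.0), 90.0)
n [ 0.0049 -0.0013  1.    ] tilt ex -0.2889799246553989 tilt ey 0.022710995075491593 N 3209 std 0.5342044428964705
disp centre [ 492.2 -338.4  175.7] minus TCP in ex,ey,z -4.0 -1.4 53.4
```

```bash
python3 -m pendant '[[[1,0.006,-0.001,-0.02,0],[1,0.012,-0.002,-0.055,0],[1,0.0168,-0.0031,-0.085,0],[1,0.0168,-0.0031,-0.095,0],[1,0.019,-0.0035,-0.107,0],[1,0.0215,-0.0039,-0.12,0],[1,0.0232,-0.0042,-0.129,0],[1,0.0232,-0.0042,-0.129,0]]]' 30
python3 -m pendant '[[[1,-0.002,0.0004,0,0],[1,-0.0045,0.0008,0,0],[1,-0.007,0.0013,0,0],[1,-0.009,0.0016,0,0],[1,-0.0105,0.0019,0,0],[1,-0.0115,0.0021,0,0],[1,-0.0115,0.0021,0,0]]]'
python3 -m pendant '[[[1,0,0,0,0],[1,-0.003,0.0005,0.01,0],[1,-0.0065,0.001,0.02,0],[1,-0.01,0.0018,0.03,0],[1,-0.0135,0.0023,0.04,0],[1,-0.018,0.003,0.055,0],[1,-0.018,0.003,0.08,0],[1,-0.018,0.003,0.11,0],[1,-0.018,0.003,0.125,0],[1,-0.018,0.003,0.13,0],[1,-0.018,0.003,0.13,0]]]' 60
python3 - <<'E'
from h import *
p,d=shot('wrist','w13'); print(monitor.sense()['wrist_torque'])
E
python3 disp.py w13
```

```text
time_s: 20.05
eef_pos: [477.5, -333.1, 122.1]
ee_rot: [-0.001, 0.768, 0.64, -0.0]
force: [0.6, -0.3, -1.4]
grip_width: 0.301
time_s: 20.75
eef_pos: [467.7, -331.6, 124.3]
ee_rot: [0.003, 0.768, 0.64, 0.001]
force: [7.6, 0.5, 0.1]
grip_width: 0.299
time_s: 21.85
eef_pos: [448.0, -328.3, 253.6]
ee_rot: [0.0, 0.768, 0.64, -0.0]
force: [-0.1, 0.8, -2.9]
grip_width: 0.295
[0.05426142 0.02270397 0.01083764]
disp rect px ((252.5, 293.0), (88.0, 57.0), 90.0)
n [-0.2717  0.0503  0.9611] tilt ex 16.03771745503198 tilt ey -0.05470640551288487 N 3968 std 0.6368043665056855
disp centre [ 438.8 -328.   304.9] minus TCP in ex,ey,z -9.1 -1.4 51.3
```

```bash
python3 -m pendant '[[[1,0.007,-0.001,-0.02,0],[1,0.014,-0.002,-0.055,0],[1,0.0202,-0.0037,-0.085,0],[1,0.0202,-0.0037,-0.095,0],[1,0.0225,-0.0041,-0.107,0],[1,0.025,-0.0045,-0.12,0],[1,0.027,-0.0049,-0.13,0],[1,0.027,-0.0049,-0.13,0]]]' 30
python3 -m pendant '[[[1,-0.002,0.0004,0,0],[1,-0.0045,0.0008,0,0],[1,-0.007,0.0013,0,0],[1,-0.009,0.0016,0,0],[1,-0.0105,0.0019,0,0],[1,-0.012,0.0021,0,0],[1,-0.0125,0.0022,0,0],[1,-0.0125,0.0022,0,0]]]'
python3 -m pendant '[[[1,0,0,0,0],[1,-0.003,0.0005,0.01,0],[1,-0.0065,0.001,0.02,0],[1,-0.01,0.0018,0.03,0],[1,-0.0135,0.0023,0.04,0],[1,-0.018,0.003,0.055,0],[1,-0.018,0.003,0.08,0],[1,-0.018,0.003,0.11,0],[1,-0.018,0.003,0.125,0],[1,-0.018,0.003,0.13,0],[1,-0.018,0.003,0.13,0]]]' 60
python3 - <<'E'
from h import *
p,d=shot('wrist','w14');shot('side','s14')
s=cv2.imread('pics/s14.png')[140:290,250:400]; cv2.imwrite('pics/s14c.png',cv2.resize(s,None,fx=4,fy=4,interpolation=cv2.INTER_CUBIC))
E
python3 disp.py w14
```

```text
time_s: 22.7
eef_pos: [475.0, -332.8, 121.9]
ee_rot: [-0.001, 0.768, 0.64, -0.0]
force: [0.2, 0.6, -1.6]
grip_width: 0.298
time_s: 23.5
eef_pos: [464.3, -331.3, 124.4]
ee_rot: [0.003, 0.768, 0.64, 0.001]
force: [7.7, 1.4, 0.1]
grip_width: 0.298
time_s: 24.6
eef_pos: [444.5, -328.0, 253.6]
ee_rot: [0.0, 0.768, 0.64, -0.0]
force: [0.1, -0.2, -2.3]
grip_width: 0.298
disp rect px ((252.5, 290.5), (89.0, 57.0), 90.0)
n [-0.3025  0.0556  0.9515] tilt ex 17.915473646171073 tilt ey -0.03591504975626214 N 3843 std 0.6372184347579799
disp centre [ 434.6 -327.6  304.6] minus TCP in ex,ey,z -9.9 -1.4 51.0
```

View pics/s14c.png

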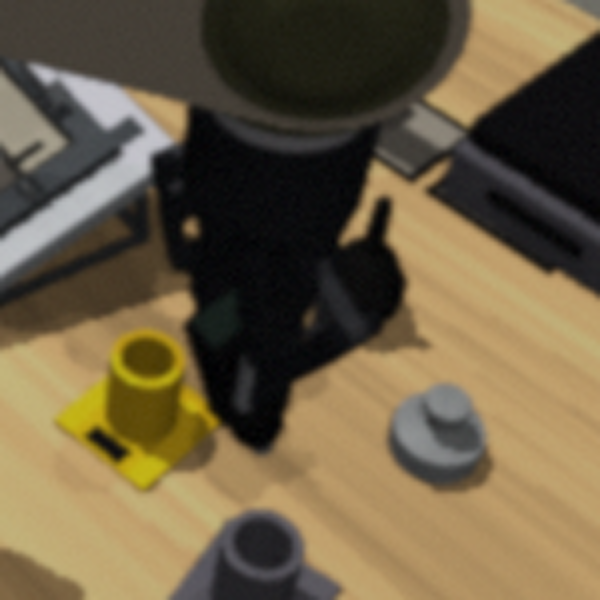

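```bash
python3 - <<'E'
from h import *
c=cam('side')
for X in ([474,-333.4-1.4,181],[474-2*.984,-334.4,181]): print(proj(c,X), 'crop',(proj(c,X)-[250,140])*4)
print(cast(c,315.5,251,181))
# ring check in the side camera
print(proj(c,[577.6,6.3,70.1]))
s=cv2.imread('pics/s14.png')[225:265,290:340]; s=np.clip(s.astype(int)*3,0,255).astype(np.uint8); cv2.imwrite('pics/s14d.png',cv2.resize(s,None,fx=12,fy=12,interpolation=cv2.INTER_CUBIC))
E
```

```text
[315.83374686 250.36921686] crop [263.33498746 441.47686743]
[315.03769091 250.7661672 ] crop [260.15076363 443.0646688 ]
[ 472.30980866 -335.40861773  181.        ]
[244.96357252 179.37658471]
```

View pics/s14d.png

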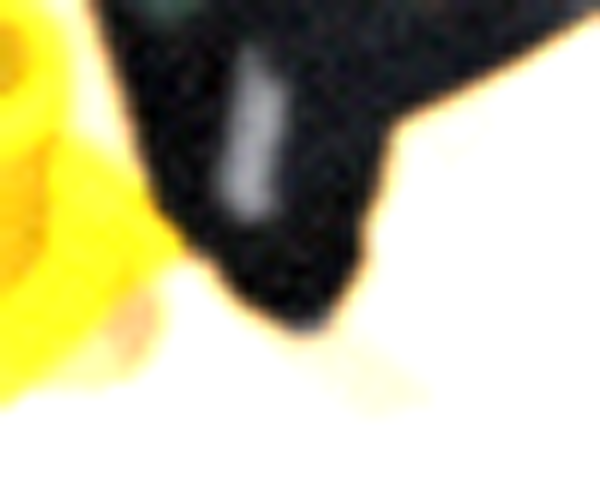

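```bash
python3 -m pendant '[[[1,0.003,0.01,0,0],[1,0.009,0.03,0,0],[1,0.017,0.06,0,0],[1,0.026,0.093,0,0],[1,0.036,0.126,0,0],[1,0.046,0.16,0,0],[1,0.055,0.195,0,0],[1,0.065,0.23,0,0],[1,0.075,0.265,0,0],[1,0.084,0.297,-0.01,0],[1,0.091,0.322,-0.03,0],[1,0.095,0.336,-0.05,0],[1,0.0969,0.3419,-0.07,0],[1,0.0969,0.3419,-0.082,0],[1,0.0969,0.3419,-0.087,0],[1,0.0969,0.3419,-0.087,0]]]'
python3 - <<'E'
from h import *
shot('wrist','w15');shot('side','s15');shot('top','t15')
s=cv2.imread('pics/s15.png')[110:230,180:310]; s=np.clip(s.astype(float)*1.7,0,255).astype(np.uint8); cv2.imwrite('pics/s15c.png',cv2.resize(s,None,fx=5,fy=5,interpolation=cv2.INTER_CUBIC))
print(monitor.sense()['wrist_torque'])
E
python3 disp.py w15
```

```text
time_s: 26.3
eef_pos: [541.3, 13.7, 165.7]
ee_rot: [-0.0, 0.768, 0.64, -0.0]
force: [0.8, -0.2, -1.6]
grip_width: 0.299
[-0.04134128  0.04585526 -0.00229813]
disp rect px ((252.77508544921875, 291.1456298828125), (56.65699005126953, 88.37030029296875), 0.7742201685905457)
n [-0.3012  0.0506  0.9522] tilt ex 17.784664477539742 tilt ey 0.24668861601594505 N 3235 std 0.6423228798159517
disp centre [531.6  14.2 216.8] minus TCP in ex,ey,z -9.6 -1.3 51.1
```

View pics/s15c.png

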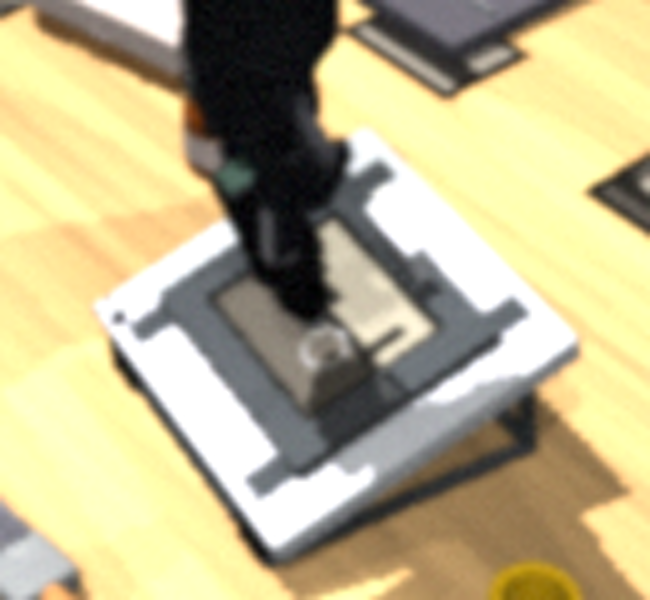

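View pics/w15.png

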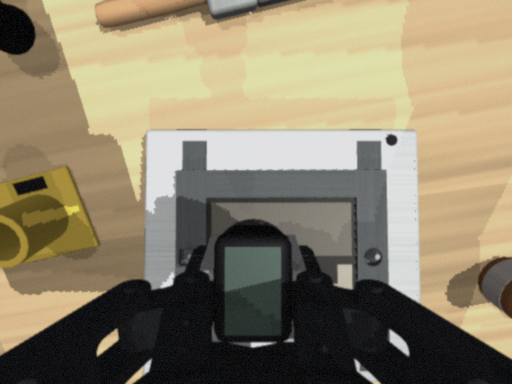

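```bash
python3 - <<'E'
from h import *
c=cam('side'); ex=np.array([.984,-.179,0]);ey=np.array([.179,.984,0]); T=np.array([541.3,13.7,165.7])
F=T+29.3*ex-1*ey+[0,0,-72.5]; print(F,proj(c,F),(proj(c,F)-[180,110])*5)
E
python3 -m pendant '[[[1,0.001,-0.0002,-0.003,0],[1,0.003,-0.0005,-0.009,0],[1,0.0049,-0.0009,-0.015,0],[1,0.0058,-0.001,-0.018,0],[1,0.0061,-0.0011,-0.019,0],[1,0.0061,-0.0011,-0.019,0],[1,0.0061,-0.0011,-0.019,0]]]'
python3 - <<'E'
from h import *
shot('side','s16');shot('top','t16')
s=cv2.imread('pics/s16.png')[150:200,220:275]; s=np.clip(s.astype(float)*1.9,0,255).astype(np.uint8); cv2.imwrite('pics/s16c.png',cv2.resize(s,None,fx=12,fy=12,interpolation=cv2.INTER_CUBIC))
s=cv2.imread('pics/t16.png')[150:220,195:275]; s=np.clip(s.astype(float)*1.7,0,255).astype(np.uint8); cv2.imwrite('pics/t16c.png',cv2.resize(s,None,fx=8,fy=8,interpolation=cv2.INTER_CUBIC))
E
```

```text
[569.9522   7.4713  93.2   ] [242.60987624 174.35667002] [313.04938118 321.7833501 ]
time_s: 27.15
eef_pos: [547.7, 12.9, 147.2]
ee_rot: [0.0, 0.768, 0.64, 0.0]
force: [-1.1, 0.5, -2.2]
grip_width: 0.299
```

View pics/s16c.png

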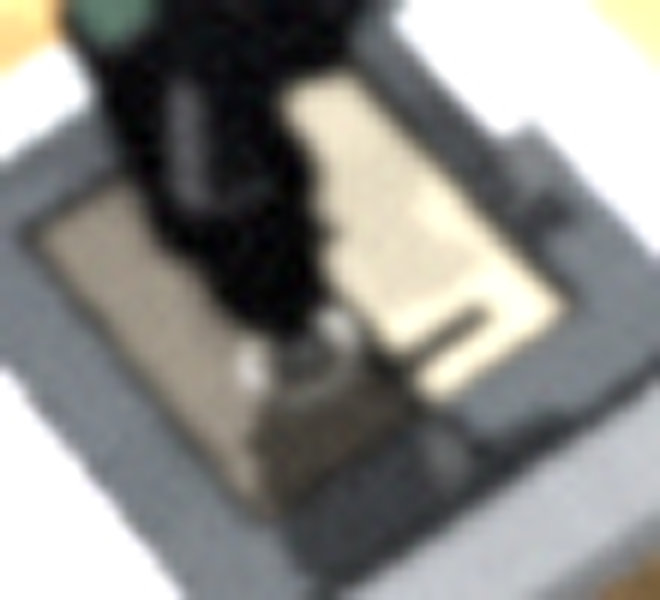

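View pics/t16c.png

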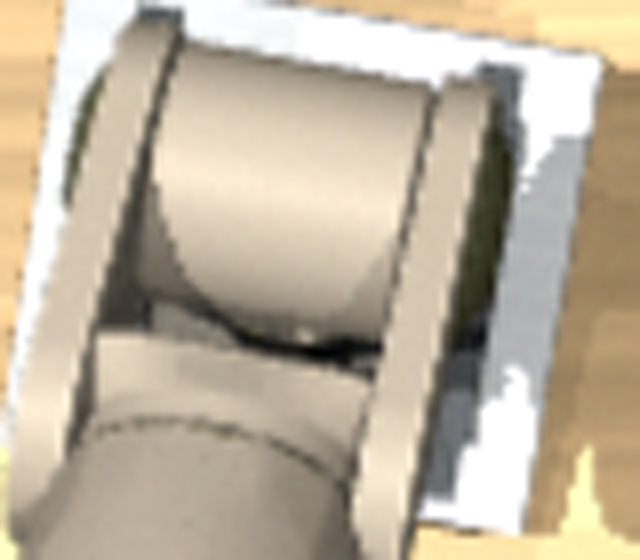

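```bash
python3 - <<'E'
from h import *
c=cam('side'); exh=np.array([.984,-.179,0]);ey=np.array([.179,.984,0]); n=np.array([-.304,.0553,.951]); ex=np.cross(ey,n)
T=np.array([547.7,12.9,147.2]); F=T+29.3*exh-1*ey+[0,0,-72.5]; Rg=np.array([577.6,6.3,70.1])
print('foot-ring along ex,ey,n',(F-Rg)@ex,(F-Rg)@ey,(F-Rg)@n)
im=cv2.imread('pics/s16.png')[150:200,220:275]; im=np.clip(im.astype(float)*1.9,0,255).astype(np.uint8); im=cv2.resize(im,None,fx=12,fy=12,interpolation=cv2.INTER_CUBIC)
for C,r,col in ((Rg,12.75,(0,0,255)),(F,7,(0,255,0)),(F+10*n,7,(0,255,0))):
    q=np.array([(proj(c,C+r*(np.cos(a)*ex+np.sin(a)*ey))-[220,150]+.5)*12 for a in np.linspace(0,6.28,40)]).astype(int); cv2.polylines(im,[q],True,col,1)
cv2.imwrite('pics/s16o.png',im)
E
```

```text
foot-ring along ex,ey,n 0.19068231710001335 0.14200300000000352 4.77446408999999
```

View pics/s16o.png

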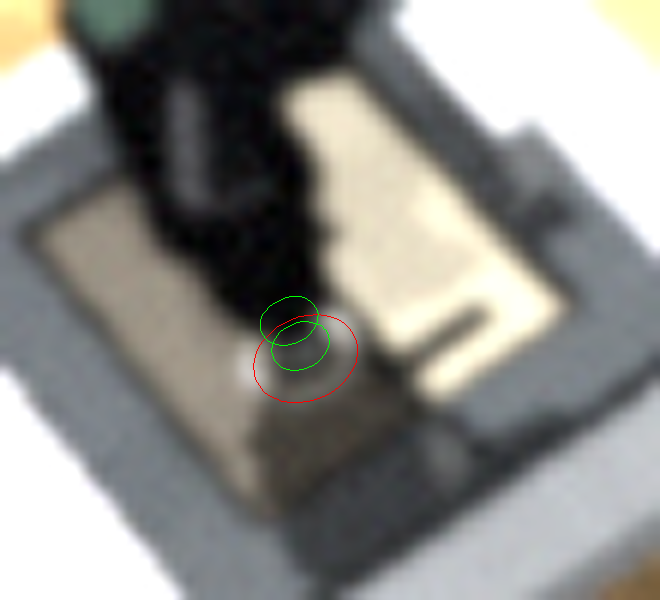

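```bash
python3 - <<'E'
import cv2,numpy as np
im=cv2.imread('pics/s16.png')[166:190,232:258].astype(float); im=np.clip((im-20)*2.6,0,255).astype(np.uint8)
a=cv2.resize(im,None,fx=22,fy=22,interpolation=cv2.INTER_NEAREST); cv2.imwrite('pics/s16e.png',a)
E
```

```text
(no output)
```

View pics/s16e.png

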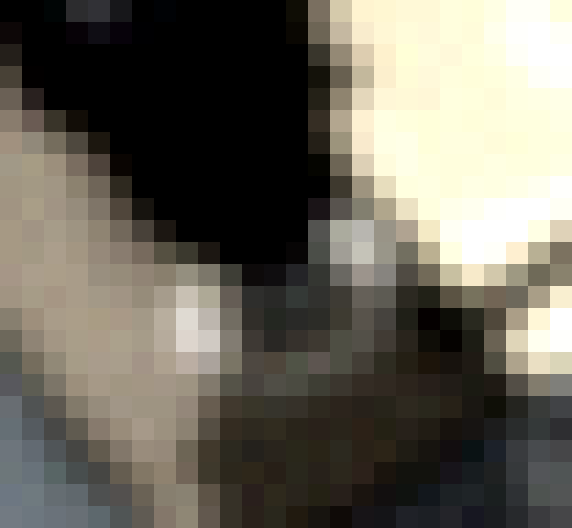

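```bash
python3 -m pendant '[[[1,0.0005,-0.0001,-0.0015,0],[1,0.001,-0.0002,-0.003,0],[1,0.0013,-0.0002,-0.004,0],[1,0.0013,-0.0002,-0.004,0]]]'; for i in 1 2 3; do python3 -m pendant '[[[1,0,0,0,0]]]' | sed -n 2,4p; done
```

```text
time_s: 27.65
eef_pos: [549.0, 12.6, 143.0]
ee_rot: [0.0, 0.768, 0.64, 0.0]
force: [-0.4, 0.2, 0.2]
grip_width: 0.3
eef_pos: [549.0, 12.7, 143.1]
ee_rot: [0.0, 0.768, 0.64, -0.0]
force: [-1.3, -0.2, -0.9]
eef_pos: [549.0, 12.6, 143.1]
ee_rot: [0.0, 0.768, 0.64, 0.0]
force: [-0.6, -0.2, -1.1]
eef_pos: [549.0, 12.7, 143.1]
ee_rot: [0.0, 0.768, 0.64, 0.0]
force: [0.0, -1.3, -0.6]
```

```bash
python3 -m pendant '[[[1,0.0003,0,-0.001,0],[1,0.0006,-0.0001,-0.0019,0],[1,0.0006,-0.0001,-0.0019,0]]]'; for i in 1 2 3; do python3 -m pendant '[[[1,0,0,0,0]]]' | sed -n 2,4p; done
```

```text
time_s: 28.25
eef_pos: [549.6, 12.6, 141.0]
ee_rot: [0.0, 0.768, 0.64, 0.0]
force: [-0.4, 0.3, 0.3]
grip_width: 0.297
eef_pos: [549.6, 12.6, 141.1]
ee_rot: [0.0, 0.768, 0.64, 0.0]
force: [-0.3, -0.9, 0.4]
eef_pos: [549.6, 12.6, 141.1]
ee_rot: [0.0, 0.768, 0.64, 0.0]
force: [-0.4, -1.4, 0.6]
eef_pos: [549.6, 12.6, 141.2]
ee_rot: [0.0, 0.768, 0.64, 0.0]
force: [-0.7, -0.5, 0.6]
```

```bash
cat > smp.py <<'E'
from h import *
F=[];Q=[];P=[]
for i in range(10):
    vision.capture('wrist'); s=monitor.sense(); F.append(s['force']);Q.append(s['wrist_torque']);P.append(s['eef_pos'])
n=np.array([-.304,.0553,.951])
print(s['time_s'],'F',np.mean(F,0).round(2),'sd',np.std(F,0).round(2),'pos',np.mean(P,0).round(2),'tq',np.mean(Q,0).round(3),'Fn above free',(np.mean(F,0)-[0,0,-2.2])@n)
E
python3 smp.py
```

```text
29.05 F [-0.13 -0.94  0.19] sd [0.43 0.35 0.66] pos [549.58  12.56 141.12] tq [-0.161 -0.012 -0.027] Fn above free 2.2563009544976675
```

```bash
python3 -m pendant '[[[1,-0.001,0.0002,0.003,0],[1,-0.0024,0.0005,0.0075,0],[1,-0.0025,0.0005,0.008,0],[1,-0.0025,0.0005,0.008,0]]]' | tail -2; python3 smp.py
python3 -m pendant '[[[1,0.0005,-0.0001,-0.0015,0],[1,0.001,-0.0002,-0.0028,0],[1,0.001,-0.0002,-0.0028,0]]]' | tail -2; python3 smp.py
```

```text
force: [-0.6, 0.4, -3.2]
grip_width: 0.296
29.95 F [ 0.02 -0.04 -2.09] sd [0.44 0.45 0.46] pos [546.99  13.11 148.98] tq [0.001 0.005 0.006] Fn above free 0.09942528871707262
force: [0.3, 0.7, -2.3]
grip_width: 0.298
30.75 F [-0.17 -0.11 -1.86] sd [0.6  0.53 0.33] pos [548.06  12.89 146.3 ] tq [-0.005  0.011  0.001] Fn above free 0.3701605986613519
```

```bash
python3 -m pendant '[[[1,0.0005,-0.0001,-0.0016,0],[1,0.001,-0.0002,-0.0032,0],[1,0.0015,-0.0003,-0.0048,0],[1,0.0019,-0.0003,-0.0058,0],[1,0.002,-0.0004,-0.0062,0],[1,0.002,-0.0004,-0.0062,0]]]' | tail -2; python3 smp.py; python3 - <<'E'
from h import *
shot('wrist','w17'); shot('side','s17')
s=cv2.imread('pics/s17.png')[110:230,180:310]; s=np.clip(s.astype(float)*1.7,0,255).astype(np.uint8); cv2.imwrite('pics/s17c.png',cv2.resize(s,None,fx=5,fy=5,interpolation=cv2.INTER_CUBIC))
im=cv2.imread('pics/s17.png')[166:190,232:258].astype(float); im=np.clip((im-20)*2.6,0,255).astype(np.uint8)
cv2.imwrite('pics/s17e.png',cv2.resize(im,None,fx=22,fy=22,interpolation=cv2.INTER_NEAREST))
E
python3 disp.py w17
```

```text
force: [-0.8, 0.3, 1.1]
grip_width: 0.296
31.85 F [-0.53  0.44  0.46] sd [0.49 0.66 0.35] pos [550.08  12.5  140.17] tq [0.075 0.079 0.005] Fn above free 2.718122053704216
disp rect px ((252.5, 291.0), (56.99999237060547, 87.99998474121094), 0.0)
n [-0.2996  0.0527  0.9526] tilt ex 17.70822721642492 tilt ey 0.10278959051865849 N 2775 std 0.6432488807473916
disp centre [540.3  12.9 191.3] minus TCP in ex,ey,z -9.7 -1.4 51.1
```

View pics/s17c.png

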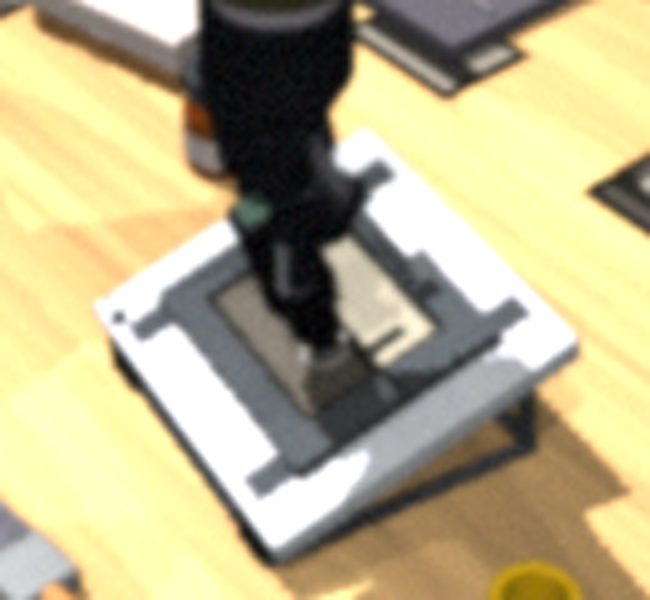

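View pics/s17e.png

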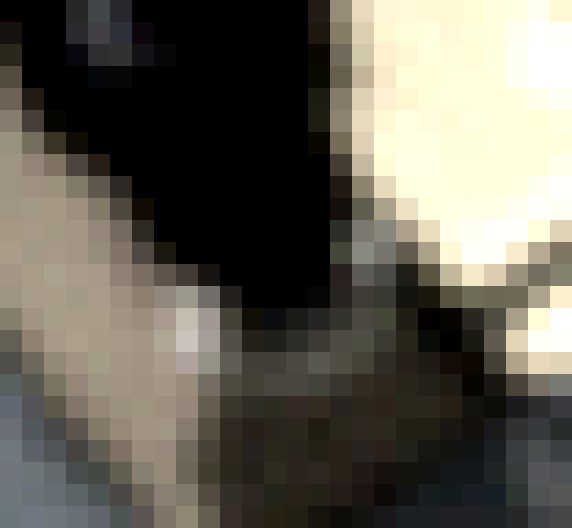

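View pics/w17.png

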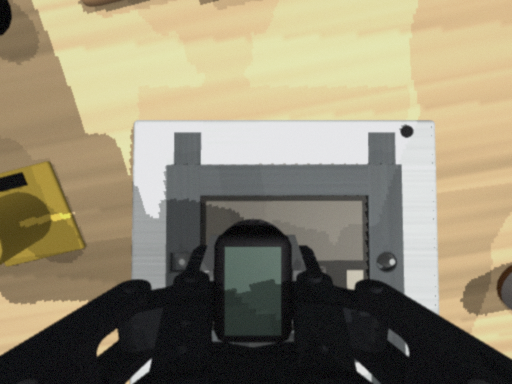

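```bash
python3 - <<'E'
from h import *
z=np.load('w17.npz');d=z['d'];c=cam('wrist','w17')
def fit(R):
  P=np.array([deproj(c,u,v,d[v,u]) for u0,u1,v0,v1 in R for u in range(u0,u1,2) for v in range(v0,v1,2) if d[v,u]>0]);A=np.c_[P[:,:2],np.ones(len(P))]
  m=np.ones(len(P),bool)
  for _ in range(4): k=np.linalg.lstsq(A[m],P[m,2],rcond=None)[0]; m=abs(A@k-P[:,2])<2
  n=np.array([-k[0],-k[1],1]);return k,n/np.linalg.norm(n)
k1,n1=fit([(172,198,170,240),(205,395,170,192),(374,400,195,245)]);k2,n2=fit([(140,162,125,250),(210,360,128,160),(408,430,150,290)])
print('rel angle',np.degrees(np.arccos(n1@n2)),'gap',(k1-k2)@[560,30,1]*n2[2])
from rig import order
print(order.finish_job()); s=monitor.sense(); print(s['time_s'],s['force'])
E
```

```text
rel angle 0.0821168938946492 gap 7.966692440626468
the job is handed in; nothing more can be done
None
the job is handed in; nothing more can be done
```

The job is handed in. The carrier is seated on both pegs with the pull bar along the upper edge, and the probe is held square in the ring with its foot pressed about half way in. The job took about 32 s of the 54 s.

**Carrier:** I set its upper edge on the slope and opened the jaws slowly, so it tipped down over the pegs. The final depth fit put the frame 0.08° off parallel to the panel and 7.97 mm above it, against a nominal 8 mm, so it lies flush.

**Probe:** The moves cannot tilt the tool, so I levered the probe against its dock's rim and turned it to 18° in the grip. This took three goes because it sprang back each time.

| Last check | Result |
|---|---|
| Probe tilt (desk is 18.0°) | 17.7° as read, about 18.0° after a 0.3° camera correction; 0.1° sideways |
| Force square to the glass | about 2.6 N, which means the foot is about 5.2 of 10 mm in |
| Foot position | inside the ring, about 1 to 2 mm off centre in the side view |

**Disagreements:**
- **Contact height:** the foot touched the glass about 2 mm sooner than the camera geometry predicted, so I set the depth by force.
- **First press:** it showed about 0.9 N of sideways force, so I backed off and came in again. After that I read about 0.5 N, which is within the sensor noise.
- **Probe height:** the probe stood about 4 mm higher in its dock than the sizes given imply, probably the flange thickness, and I allowed for it.

I did not touch the bystanders or the look-alike docks.

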